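# Index the sample carousel and hold a tube block home on its hidden pin

### The job

Turn the sample carousel anticlockwise (seen from above) by its upright post until its nest faces the small detent housing and it clicks in there. Then pick up the black tube block by its fin, set it over the nest with its long side along the nest's slot, find the locating pin hidden beneath it so that the block drops on, and press it fully down against the nest's spring. Finish still gripping the block and holding it fully down; leave the bottle, the tape roll and the tip box where they stand.

Things in the scene. Friction and masses are not known exactly. Their poses are not given: they have to be found in the camera images.
- carousel_base: White base of the carousel, 300 (x) x 250 (y) x 26 mm, fixed. Origin: centre of its underside, on the carousel's vertical turning axis; x, y along its edges. A grey detent housing (18 x 34 mm, top 50 mm above the bench) stands on its -x edge, 130 to 148 mm from the axis. The aluminium disc (216 mm across) lies 30 to 42 mm above the bench and carries post and nest.
- carousel (a joint): Angle of the disc, rad, growing anticlockwise from above. 0 = in the detent: nest towards -x of the base, at the housing. Starts at -1.25 to -0.75; stops at -1.6 and 0.35. Friction 0.06 N m. A sprung ball rides over two rim bumps: from about 0.16 rad before the detent it resists with up to 0.45 N m (5 N at the post), then from about 0.05 rad it pulls in to 0 if let go; leaving it takes 0.4 N m.
- post_top (a point): Centre of the top end of the upright steel post that turns the carousel: 16 mm diameter, 55 mm tall above the disc, top 97 mm above the bench, 93 mm from the turning axis. Its axes are those of the disc (those of carousel_base when the joint is 0).
- nest_centre (a point): Centre of the top of the sprung nest plate: steel, 96 (x) x 72 (y) x 5 mm, 50 mm from the turning axis, x along its slot and long side, z up. Unpressed its top is 53 mm above the bench; it sinks 6 mm when pressed. The slot in its middle (48 x 18 mm) lets the locating pin through.
- slot_mid (a point): Middle of the slot at the height of the pin's tip, 62 mm above the bench; y along the slot. The steel pin, 9 mm diameter, tip coned over 2.5 mm, is clamped up to 8 mm to either side along the slot, differently each time (not given), centred across it. Lowered off the pin, the block rests on its tip; shifted along the slot until bore meets pin, it drops 9 mm to the plate.
- nest (a joint): How far the nest plate is pressed down, m: 0 free, 0.006 fully down on its stop. The spring carries 7 N before it starts to sink and 14 N at the stop, of which the weight of block and plate takes about 4 N.
- block: Black tube block, 84 (x) x 60 (y) x 32 mm, about 0.3 kg, loose on the bench. Origin: centre of its underside, z up. On the middle of its top a fin, 50 (x) x 14 (y) mm, from 32 to 63 mm above the underside: grip it across its 14 mm. In the middle of its underside a blind bore, 13 mm diameter, 18 mm deep, for the pin. Fits either way round.
- bottle: Bystander: capped reagent bottle, 68 mm diameter, 150 mm tall; origin at the centre of its underside.
- tape: Bystander: roll of white tape lying flat, 56 mm diameter, 18 mm high; origin at the centre of its underside.
- tipbox: Bystander: white tip box with clear lid, 82 x 72 x 61 mm; origin at the centre of its underside.
Not all that is in view belongs to the job. What is shaped like the block but blue is not meant.

How it is judged (in metres and radians):
On the way, in this order (a step that is already met when the one before it is completed fails the run):
1. the carousel is in its detent (within 0.06 rad) (value of joint carousel between -0.06 and 0.06 rad), for 0.3 s.
2. the block has dropped over the pin and lies flat on the nest, long side along the slot (all of step 1 and x of block in the frame of nest_centre between -0.012 and 0.012 m and y of block in the frame of nest_centre between -0.006 and 0.006 m and z of block in the frame of nest_centre between -0.003 and 0.003 m and angle between block's own z axis and vertical below 0.06 rad and angle between the x axis of block and the x axis of nest_centre, either way round below 0.12 rad), for 0.1 s.
At the end, for the whole second after the job is handed in: Carousel within 0.06 rad of its detent; block flat on the nest (3 mm, 0.06 rad), over the pin (12 mm of the nest centre along the slot, 6 mm across), within 0.12 rad of the slot; nest pressed at least 4.5 of its 6 mm; fingers bear on the block with over 3 N, block at rest (all of step 2 and value of joint nest above 0.0045 m and contact force between block and the fingers above 3 N and linear speed of block below 0.02 m/s); the arm keeps its last pose, push and grip.
It fails at once if the bottle is moved more than 20 mm (distance of bottle from where it was at the start of the episode above 0.02 m).
It fails at once if the tape roll is moved more than 20 mm (distance of tape from where it was at the start of the episode above 0.02 m).
It fails at once if the tip box is moved more than 20 mm (distance of tipbox from where it was at the start of the episode above 0.02 m).
It also fails if it takes over 67 s, if anything falls off the work surface, if the arm or the gripper's body presses on something with over 40 N, if the wrist force passes 120 N, or if a joint passes its speed limit or range.

### The arm

A 7-joint arm with a two-finger parallel gripper is mounted at the origin on the work surface. World frame = base frame: x ahead of the robot, y to its left, z up, the work surface at z = 0. Lengths are in mm, angles in rad, forces in N, time in s.
With the tool pointing down it reaches from about 425 to 1025 mm from the base axis. Payload 9.4 kg.
Tool frame: the origin (TCP) lies at the very end of the fingers, on their centre line; the grasp point (between the pads) lies manip.hold_point_z behind it (manip.hold_point_z is the distance from the TCP to the grasp point, in mm); z points along the fingers, y is the line along which they close (so a half turn about z gives the same grasp; the last joint's range is limited). The gripper opens to 93 mm and grips with 3 to 60 N. Pads are 15 mm wide; open, the fingers measure 128 mm over their backs; the gripper's body (75 mm by 188 mm) begins 65 mm behind the grasp point.
Start: joints at [1.11, 0.599, -0.003, 1.599, 0.002, 0.943, -0.08], TCP at [271.464, -672.258, 218.618] pointing down, gripper open.
Joint ranges: [-2.57, 2.57], [-0.35, 1.97], [-1.29, 1.29], [0.11, 2.56], [-1.05, 4.19], [0.11, 1.86], [-2.63, 2.63]. Speed limits (rad/s): [2.22, 2.22, 3.01, 3.01, 3.14, 3.14, 3.14].

### API

Orientations are given as [roll, pitch, yaw] about the fixed x, y, z axes, in that order (R = Rz(yaw) Ry(pitch) Rx(roll)).
In Python, from station import manip gives the robot as it stands.
- The arm moves only by the tool drive_tool, never from a script. Its argument "motion" is a list of rows, each a list of 5 numbers: the shift along the tool's x, y, z in units of 30 mm (1.0 is 30 mm), then the turn about the tool's z in units of 5 degrees (1.0 is 5 degrees), then the opening, from -1 (shut) to 1 (fully open). A call has 1 to 10 rows; each row shifts and turns the commanded pose from where the row before left it, along the tool's axes as they then stand; what a row does not reach is not made up. A row lasts 1/12 s, in which the tool goes at most 41.7 mm and 7.16 degrees, less where a joint would pass 70% of its speed; a pose out of reach is approached as far as the arm can. A call with a number of a shift or a turn outside -1 to 1 is refused whole. A call with a gripper value outside its range is refused whole. The fingers move at their own pace and stop on an object; "newtons" is the grip in N (left out, the last holds). Time passes only in rows, so rows that do not move let the fingers close. It gives the time, the measured TCP pose, the force, the opening and the grip force at its end, in the units of the state.
- manip.get_obs(): the state, without advancing time (a new reading comes with each control period).
- manip.grab_frame(name): name is "scene" or "side" or "wrist"; returns the picture (384x512x3 uint8, red, green, blue); there is no depth.
- manip.get_calibration(name): a dict with "vfov" (degrees; the focal length in pixels is half the picture's height over the tangent of half this angle, whatever the lens; pixels are square), "cx", "cy" (the principal point, pixels), "eye" and "attitude" of the camera in the world. Camera axes: x right, y up, looking along -z (the intrinsics and any distortion apply to the point x, -y, -z); pixel columns grow to the right and rows downward; lengths in mm; the calibration is good to about 2 mm. A picture is of the moment at which its call begins: read the wrist's pose just before it. get_calibration takes no time and is no camera call; for the wrist camera it gives the pose at the moment of the call.
- manip.close_job(): hands the job in; it is judged then, once.
The state is a dict: "t": time; "joint_positions": joint angles; "joint_velocities": joint speeds; "joint_torque": joint torques, N m; "ee_pos": TCP position; "tool_rot": TCP orientation; "contact_force": force on the tool from outside, world axes, zero at the start; "torque": the same for the moment, N m; "grip_width": finger opening in mm; "gripper_force": force on a finger pad.
Only numpy, scipy, OpenCV 4.12 (cv2) and the standard library are available. Lean on these libraries where they do the work, as an engineer would, in place of code of your own. Each camera call takes 0.05 s, during which the arm holds its last target. There are 200 camera calls.

## Working session

There is one attempt and no reset: what is moved stays moved. The work goes in short steps, Python scripts to look and compute and a tool call to move; the robot and the scene stay as the last step left them, time stands still between calls to the robot, and variables do not carry over. Pictures are saved under pics/ and viewed, at most 10 in all, crops included, and the job is handed in when it is done.

Besides the shell and the picture viewer there is one more tool, called after "Request:" in YAML: its name, and indented under it one key for each argument. drive_tool: Moves the arm, as the interface text tells. Shifts and turns lie within -1 to 1; 1 stands for 30 mm of shift or 5 degrees of turn. Its arguments: {"type":"object","properties":{"motion":{"type":"array","items":{"type":"array","items":{"type":"number"}}},"newtons":{"type":"number"}},"required":["motion"]}

```bash
mkdir -p pics; ls; cat > h.py <<'E'
from station import manip
import numpy as np, cv2
def shot(n,f):
    c=manip.get_calibration(n); im=manip.grab_frame(n); cv2.imwrite('pics/'+f,im[:,:,::-1]); return c,im
E
python3 - <<'E'
from h import *
o=manip.get_obs(); print(o, manip.hold_point_z)
for n in ("scene","side"):
    c,im=shot(n,n+'0.png'); print(n,c)
print(manip.get_calibration("wrist"))
E
```

```text
pics
{'t': 0.0, 'joint_positions': array([ 1.11031462,  0.60012536, -0.00253129,  1.60014817,  0.00181328,
        0.94292096, -0.07983823]), 'joint_velocities': array([-4.83903447e-04,  3.37751903e-05,  7.48454025e-04,  1.09979530e-03,
        1.04869080e-03,  1.31704055e-03, -9.35147424e-04]), 'joint_torque': array([ 2.41488769e-04, -7.65072370e+01,  1.49775222e+00, -2.52350199e+01,
       -5.24060091e-02,  1.71002263e-02,  2.20632292e-04]), 'ee_pos': array([ 271.24202254, -671.79958286,  217.75345639]), 'tool_rot': array([-3.14000103e+00,  1.63667510e-04,  3.83800078e-01]), 'contact_force': array([0.48045529, 0.35698992, 0.91706493]), 'torque': array([ 0.0153052 ,  0.01678474, -0.00439954]), 'gripper_force': 0.0, 'grip_width': 92.86061157703084} 18.8
scene {'vfov': 46.70278921159195, 'cx': 253.65326029509825, 'cy': 185.5018673416373, 'eye': array([1474.27509638,  -49.88100714,  760.38053715]), 'attitude': array([ 0.92441193, -0.01511477,  1.43157374])}
side {'vfov': 48.47616352969766, 'cx': 257.33728363461347, 'cy': 192.30736805596527, 'eye': array([ 74.04849673, 755.49798201, 613.78030289]), 'attitude': array([ 1.03592569, -0.02052573, -2.49100074])}
{'vfov': 62.160861838094306, 'cx': 253.47499210256353, 'cy': 191.6410170581441, 'eye': array([ 348.26582655, -639.41162266,  383.14510639]), 'attitude': array([-0.30057718,  0.00177232, -1.18904324])}
```

```bash
python3 - <<'E'
import cv2
for n in ('scene','side'):
    im=cv2.imread(f'pics/{n}0.png'); cv2.imwrite(f'pics/{n}0b.png',cv2.resize(im,(800,600),interpolation=cv2.INTER_CUBIC))
E
```

```text
(no output)
```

View pics/scene0b.png

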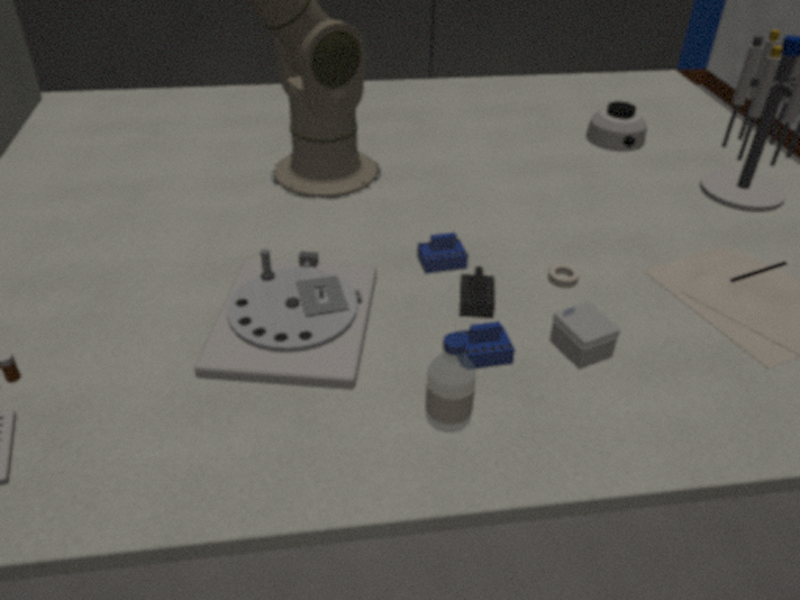

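View pics/side0b.png

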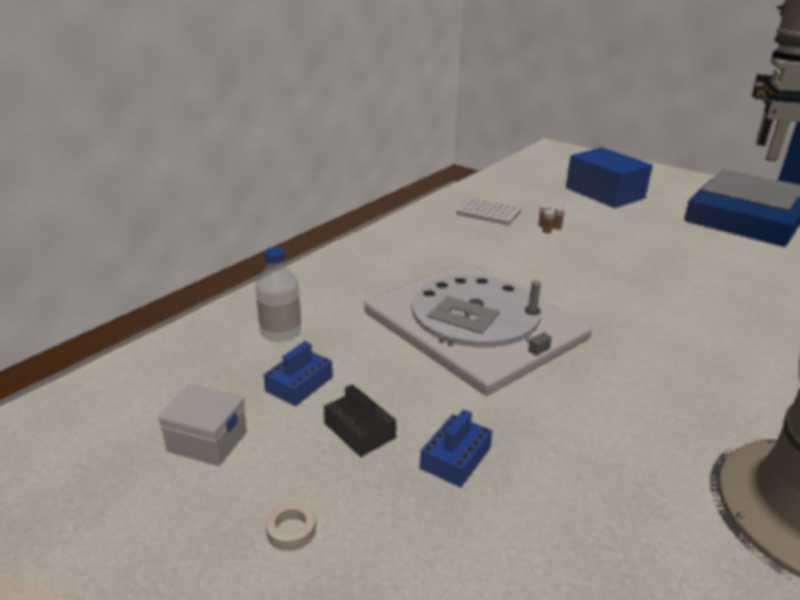

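The scene view shows the carousel with its post top at about (265,252), the housing at (309,257) and the nest at (322,294). The black block is at (478,295). The side view has the post top at (535,284), the housing at (540,343) and the block fin near (372,405). Next I triangulate these.

```bash
cat >> h.py <<'E'
from scipy.spatial.transform import Rotation as Ro
def ray(c,u,v):
    f=192/np.tan(np.radians(c['vfov'])/2)
    d=np.array([(u-c['cx'])/f,-(v-c['cy'])/f,-1.]); d=Ro.from_euler('xyz',c['attitude']).apply(d)
    return np.array(c['eye']),d/np.linalg.norm(d)
def proj(c,p):
    f=192/np.tan(np.radians(c['vfov'])/2)
    q=Ro.from_euler('xyz',c['attitude']).inv().apply(np.array(p,float)-c['eye'])
    return c['cx']+f*q[0]/-q[2], c['cy']-f*q[1]/-q[2]
def tri(rs):
    A=np.zeros((3,3));b=np.zeros(3)
    for e,d in rs:
        M=np.eye(3)-np.outer(d,d);A+=M;b+=M@e
    p=np.linalg.solve(A,b); return p,[round(float(np.linalg.norm((np.eye(3)-np.outer(d,d))@(p-e))),1) for e,d in rs]
def onz(c,u,v,z):
    e,d=ray(c,u,v); return e+d*(z-e[2])/d[2]
E
python3 - <<'E'
from h import *
np.set_printoptions(precision=1,suppress=True)
S=manip.get_calibration('scene');D=manip.get_calibration('side');k=.64
P=dict(post=((265,252),(535,284)),hub=((293,302),(477,303)),housing=((309,256),(540,340)),nest=((322,294),(464,313)),bottlecap=((456,343),(275,255)))
for n,(a,b) in P.items(): print(n,*tri([ray(S,a[0]*k,a[1]*k),ray(D,b[0]*k,b[1]*k)]))
print('base corners scene',[onz(S,u*k,v*k,26)[:2] for u,v in((200,374),(355,380),(376,268),(237,263))])
print('base corners side',[onz(D,u*k,v*k,26)[:2] for u,v in((366,304),(488,384),(591,329))])
print('block scene top corners',[onz(S,u*k,v*k,32)[:2] for u,v in((462,309),(493,309),(494,277),(462,277))])
print('block side top corners',[onz(D,u*k,v*k,32)[:2] for u,v in((324,403),(362,438),(395,424))])
print('tape',onz(S,563*k,274*k,9),'tip',tri([ray(S,586*k,322*k),ray(D,204*k,402*k)]))
print('blue1',onz(S,443*k,252*k,32),'blue2',onz(S,486*k,342*k,32))
E
```

```text
post [ 463.6 -126.3   92.5] [1.4, 1.4]
hub [544.8 -85.1  44.1] [2.9, 2.9]
housing [411.2 -52.9  43.8] [2.5, 2.5]
nest [538.7 -35.7  51.2] [2.2, 2.2]
bottlecap [787.2 134.  141.4] [3.5, 3.5]
base corners scene [array([ 684.7, -226. ]), array([726.1,   3.7]), array([441.7,  68.5]), array([ 395.8, -183.4])]
base corners side [array([706.1,   7.1]), array([427.5,  67.6]), array([ 371.3, -164. ])]
block scene top corners [array([585.8, 197.3]), array([592.1, 249.3]), array([502.7, 274. ]), array([495.9, 217. ])]
block side top corners [array([576.3, 250.6]), array([491.5, 271.2]), array([475.1, 224.1])]
tape [477.9 414.8   9. ] tip (array([674.6, 373.3,  60.5]), [3.7, 3.7])
blue1 [413.2 198.5  32. ] blue2 [672.8 217.3  32. ]
```

Request:
drive_tool:
  motion:
    - [0.8,-0.9,0,0,0.2]
    - [0.8,-0.9,0,0,0.2]
    - [0.8,-0.9,0,0,0.2]
    - [0.8,-0.9,0,0,0.2]
    - [0.8,-0.9,0,0,0.2]
    - [0.8,-0.9,0,0,0.2]
    - [0.8,-0.9,0,0,0.2]
    - [0.8,-0.9,0,0,0.2]
    - [0.8,-0.9,0,0,0.2]
    - [0.8,-0.9,0,0,0.2]

```text
t: 0.93
ee_pos: [393.0, -330.3, 218.5]
tool_rot: [-3.141, 0.0, 0.384]
contact_force: [1.1, -0.7, -1.5]
grip_width: 55.6
gripper_force: 0.0
```

Request:
drive_tool:
  motion:
    - [0.8,-0.9,0,0,0.2]
    - [0.8,-0.9,0,0,0.2]
    - [0.8,-0.9,0,0,0.2]
    - [0.8,-0.9,0,0,0.2]
    - [0.8,-0.9,0,0,0.2]
    - [0,0,0,0,0.2]
    - [0,0,0,0,0.2]

```text
t: 1.52
ee_pos: [454.2, -159.9, 218.5]
tool_rot: [-3.141, 0.0, 0.389]
contact_force: [0.5, 0.0, 0.9]
grip_width: 55.7
gripper_force: 0.0
```

```bash
python3 - <<'E'
from h import *
import pickle
o=manip.get_obs(); print(o['t'],o['ee_pos'],o['tool_rot'],o['joint_positions'])
c,im=shot('wrist','w1.png'); pickle.dump(c,open('w1.pkl','wb')); print(c)
im=cv2.imread('pics/w1.png'); cv2.imwrite('pics/w1b.png',cv2.resize(im,(800,600),interpolation=cv2.INTER_CUBIC))
E
```

```text
1.5167 [ 454.22020228 -159.88864392  218.50085521] [-3.14114670e+00  2.94031279e-06  3.88524137e-01] [ 0.28138121  0.31194337 -0.07787064  2.14002432  0.03688991  0.69109738
 -1.00345423]
{'vfov': 62.160861838094306, 'cx': 253.47499210256353, 'cy': 191.6410170581441, 'eye': array([ 530.95103313, -126.94490005,  383.80371628]), 'attitude': array([-3.00460054e-01,  8.57622943e-04, -1.18441619e+00])}
```

View pics/w1b.png

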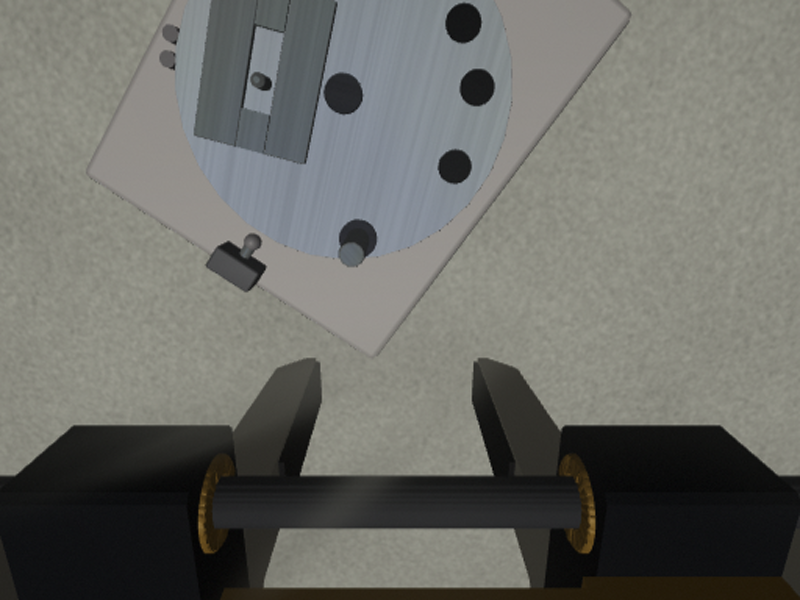

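Wrist view: post top at (351,254), hub at (343,93), pin tip at (258,76), housing at (236,264). The nest corners are at (195,134) and (305,163), and the base corners at (91,173), (375,355) and (630,14).

```bash
python3 - <<'E'
from h import *
import pickle
np.set_printoptions(precision=1,suppress=True)
c=pickle.load(open('w1.pkl','rb'));k=.64
g=lambda u,v,z: onz(c,u*k,v*k,z)[:2]
S=manip.get_calibration('scene');D=manip.get_calibration('side')
p,r=tri([ray(c,351*k,254*k),ray(S,265*k,252*k),ray(D,535*k,284*k)]);print('post tri',p,r)
post=g(351,254,97);hub=g(343,93,42);print('post',post,'hub',hub,np.linalg.norm(post-hub))
b=[g(91,173,26),g(375,355,26),g(630,14,26)];print('base',b)
e=b[1]-b[0];yaw=np.arctan2(-e[1],-e[0])-np.pi/2;e2=b[2]-b[1];print('yaws',yaw,np.arctan2(e2[1],e2[0]))
ax=(b[0]+b[1])/2
for y in (yaw,): print('axis from edge',ax+150*np.array([np.cos(y),np.sin(y)]))
h=g(236,262,50);print('housing',h,'dir from hub',np.degrees(np.arctan2(*(h-hub)[::-1])))
n1,n2=g(195,134,53),g(305,163,53);print('nest corners',n1,n2,np.linalg.norm(n1-n2))
sl=n2-n1;print('short side angle',np.degrees(np.arctan2(sl[1],sl[0])))
print('pin tip',g(258,76,62),'slot end lower', (g(240,108,53)+g(271,116,53))/2, 'upper',(g(255,24,53)+g(285,31,53))/2)
print('post ang',np.degrees(np.arctan2(*(post-hub)[::-1])))
E
```

```text
post tri [ 463.5 -125.8   92.6] [0.6, 1.4, 1.6]
post [ 464.4 -125.2] hub [547.5 -83.4] 93.0438532370095
base [array([433.4,  63.6]), array([ 380. , -170.3]), array([ 661.3, -234.9])]
yaws -0.2247724254159027 -0.2256574015043004
axis from edge [552.9 -86.8]
housing [418.5 -53.8] dir from hub 167.07385185203023
nest corners [489.3  -6.6] [498.7 -76.7] 70.71215016742809
short side angle -82.32236473760737
pin tip [536.3 -35.9] slot end lower [516.2 -38.1] upper [564.6 -32. ]
post ang -153.2905348321076
```

Request:
drive_tool:
  motion:
    - [0.38,-0.47,0,-0.45,-0.1]
    - [0.38,-0.47,0,-0.45,-0.1]
    - [0,0,0.86,0,-0.1]
    - [0,0,0.86,0,-0.1]
    - [0,0,0.86,0,-0.1]
    - [0,0,0.86,0,-0.1]
    - [0,0,0.86,0,-0.1]
    - [0,0,0.85,0,-0.1]
    - [0,0,0,0,-0.1]

```text
t: 2.32
ee_pos: [461.2, -128.3, 60.5]
tool_rot: [-3.139, 0.005, 0.46]
contact_force: [-0.3, 0.4, 0.5]
grip_width: 42.3
gripper_force: 0.0
```

Request:
drive_tool:
  motion:
    - [0,0,0,0,-1]
    - [0,0,0,0,-1]
    - [0,0,0,0,-1]
    - [0,0,0,0,-1]
  newtons: 15

```text
t: 2.65
ee_pos: [464.2, -127.6, 65.5]
tool_rot: [3.14, -0.002, 0.462]
contact_force: [-0.3, 0.5, -0.1]
grip_width: 19.8
gripper_force: 0.0
```

Request:
drive_tool:
  motion:
    - [0,0,0,0,-1]
    - [0,0,0,0,-1]
    - [0.01,0.27,0,-1,-1]
    - [0.01,0.27,0,-1,-1]
    - [0.01,0.27,0,-1,-1]
    - [0.01,0.27,0,-1,-1]
    - [0.01,0.27,0,-1,-1]
    - [0.01,0.27,0,-1,-1]
    - [0,0,0,0,-1]

```text
t: 3.4
ee_pos: [497.5, -164.0, 65.3]
tool_rot: [3.138, -0.002, 0.99]
contact_force: [-0.2, 0.8, 10.6]
grip_width: 15.6
gripper_force: 15.0
```

Request:
drive_tool:
  motion:
    - [0.017,0.27,0,-1,-1]
    - [0.017,0.27,0,-1,-1]
    - [0.017,0.27,0,-1,-1]
    - [0.017,0.27,0,-1,-1]
    - [0.017,0.27,0,-1,-1]
    - [0.017,0.27,0,-1,-1]
    - [0.017,0.27,0,-1,-1]
    - [0.005,0.14,0,-0.5,-1]
    - [0,0,0,0,-1]
    - [0,0,0,0,-1]

```text
t: 4.23
ee_pos: [555.2, -177.7, 65.1]
tool_rot: [3.138, 0.001, 1.639]
contact_force: [6.3, -1.3, 4.1]
grip_width: 15.4
gripper_force: 15.0
```

Request:
drive_tool:
  motion:
    - [0,0.06,0,0,-1]
    - [0,0,0,0,-1]
    - [0,0,0,0,-0.1]
    - [0,0,0,0,-0.1]
    - [0,0,0,0,-0.1]
    - [0,0,-0.8,0,-0.1]
    - [0,0,-0.9,0,-0.1]
    - [0,0,-0.9,0,-0.1]
    - [0,0,-0.9,0,-0.1]
    - [0,0,0,0,-0.1]

```text
t: 5.07
ee_pos: [556.9, -177.3, 173.4]
tool_rot: [3.136, 0.002, 1.64]
contact_force: [0.3, 0.0, -1.0]
grip_width: 41.4
gripper_force: 0.0
```

```bash
python3 - <<'E'
from h import *
import pickle
o=manip.get_obs(); print(o['t'],o['ee_pos'],o['tool_rot'])
c,im=shot('wrist','w2.png'); pickle.dump(c,open('w2.pkl','wb')); print(c)
im=cv2.imread('pics/w2.png'); cv2.imwrite('pics/w2b.png',cv2.resize(im,(800,600),interpolation=cv2.INTER_CUBIC))
E
```

```text
5.0667 [ 556.92596822 -177.33540124  173.43628412] [3.13645199e+00 1.85053620e-03 1.63975946e+00]
{'vfov': 62.160861838094306, 'cx': 253.47499210256353, 'cy': 191.6410170581441, 'eye': array([550.78208396, -93.03993082, 338.5890756 ]), 'attitude': array([-0.30110028, -0.00389288,  0.06689299])}
```

View pics/w2b.png

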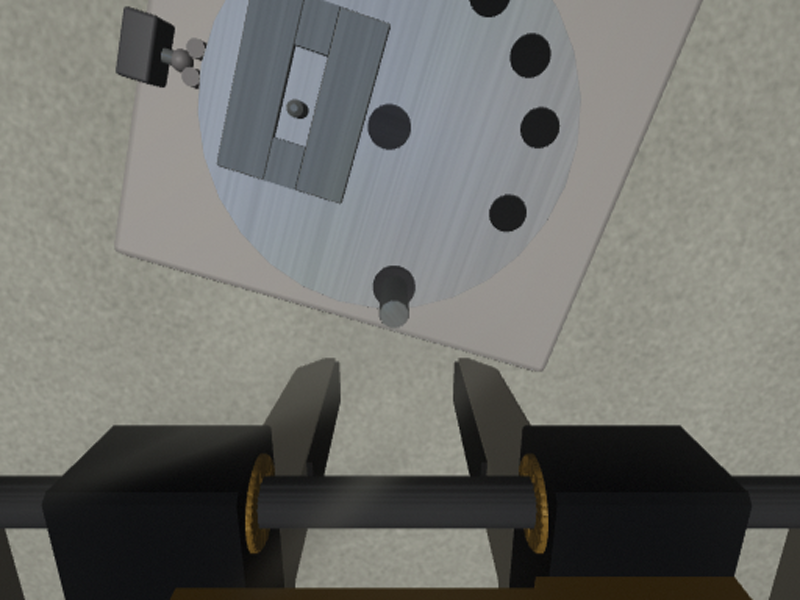

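The carousel is in its detent, with the ball sitting between the two bumps at (190,62). The hub is at (389,127) and the post top at (394,314). The pin tip is at about (294,105), the slot ends run from (312,51) to (290,141), and the nest corners are (218,165), (341,203) and (389,25).

```bash
python3 - <<'E'
from h import *
import pickle
np.set_printoptions(precision=1,suppress=True)
c=pickle.load(open('w2.pkl','rb'));k=.64
g=lambda u,v,z: onz(c,u*k,v*k,z)[:2]
hub=g(389,127,42);post=g(394,314,97);print('hub',hub,'post',post)
n=[g(218,165,53),g(341,203,53),g(389,25,53)]
nc=(n[0]+n[2])/2;d=n[2]-n[1];s=n[1]-n[0]
print('nest centre',nc,'sides',np.linalg.norm(d),np.linalg.norm(s),'long ang',np.degrees(np.arctan2(d[1],d[0])),'short',np.degrees(np.arctan2(s[1],s[0])))
sc=(g(297,46,53)+g(328,56,53)+g(274,136,53)+g(306,147,53))/4;print('slot centre',sc,'hub->',sc-hub,np.degrees(np.arctan2(*(sc-hub)[::-1])))
c1=pickle.load(open('w1.pkl','rb'))
p=g(294,105,62);print('pin',p)
u=d/np.linalg.norm(d);print('offset along',(p-sc)@u,'across',(p-sc)@np.array([-u[1],u[0]]))
E
```

```text
hub [547.3 -83.6] post [ 556.2 -175.7]
nest centre [499.3 -72.4] sides 94.29441823025937 70.52320737579693 long ang 76.83187761176559 short -13.32689215555671
slot centre [499.7 -72.2] hub-> [-47.6  11.4] 166.53094382152412
pin [497.7 -76.8]
offset along -4.9039327732754385 across 0.8868129392822629
```

Request:
drive_tool:
  motion:
    - [0.95,0.1,-0.07,-1,0]
    - [0.94,0.19,-0.07,-1,0]
    - [0.92,0.27,-0.07,-1,0]
    - [0.89,0.35,-0.07,-1,0]
    - [0.86,0.42,-0.07,-1,0]
    - [0.82,0.5,-0.07,-1,0]
    - [0.77,0.57,-0.07,-1,0]
    - [0.72,0.63,-0.07,-1,0]
    - [0.66,0.69,-0.07,-1,0]
    - [0.6,0.75,-0.07,-1,0]

```text
t: 5.95
ee_pos: [565.7, 110.8, 188.8]
tool_rot: [-3.14, -0.001, 2.517]
contact_force: [0.8, -0.6, -0.6]
grip_width: 46.4
gripper_force: 0.0
```

Request:
drive_tool:
  motion:
    - [0.53,0.79,-0.07,-1,0]
    - [0.46,0.84,-0.07,-1,0]
    - [0.38,0.87,-0.07,-1,0]
    - [0.31,0.9,-0.07,-1,0]
    - [0,0,0,0,0]
    - [0,0,0,0,0]

```text
t: 6.45
ee_pos: [570.0, 225.5, 197.1]
tool_rot: [-3.141, -0.002, 2.865]
contact_force: [0.3, -1.5, -0.2]
grip_width: 46.6
gripper_force: 0.0
```

```bash
python3 - <<'E'
from h import *
import pickle
o=manip.get_obs(); print(o['t'],o['ee_pos'],o['tool_rot'],o['joint_positions'])
c,im=shot('wrist','w3.png'); pickle.dump(c,open('w3.pkl','wb')); print(c)
im=cv2.imread('pics/w3.png'); cv2.imwrite('pics/w3b.png',cv2.resize(im,(800,600),interpolation=cv2.INTER_CUBIC))
E
```

```text
6.45 [570.01613767 225.53099601 197.09491132] [-3.14118656e+00 -2.26079991e-03  2.86459611e+00] [ 0.085985    0.6221191  -0.85552221  1.84918833  0.57413081  0.93972884
  0.262363  ]
{'vfov': 62.160861838094306, 'cx': 253.47499210256353, 'cy': 191.6410170581441, 'eye': array([491.51119283, 249.82077784, 362.58667847]), 'attitude': array([-2.95845226e-01,  7.91201829e-04,  1.29170538e+00])}
```

View pics/w3b.png

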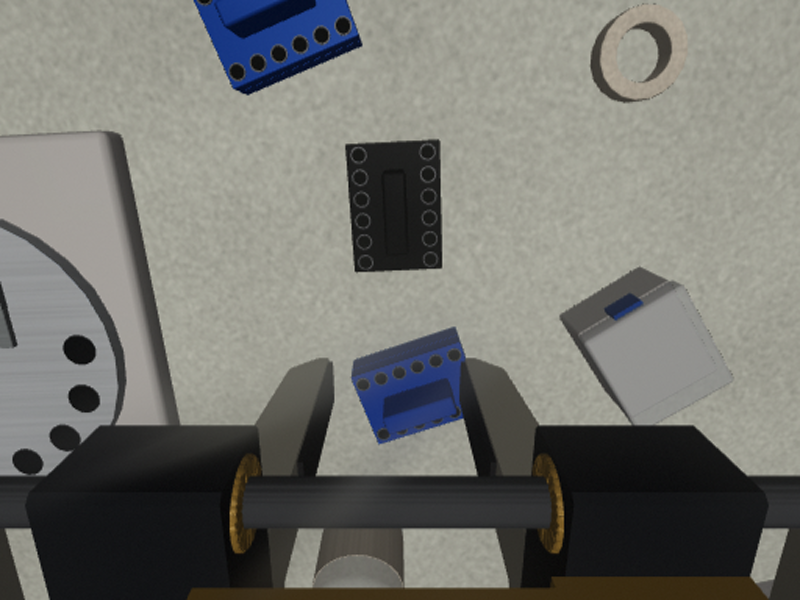

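The black block spans (346..441, 140..271), with its fin at about (396,212). The lower blue block, at about (410,385), lies under the gripper, and the bottle is at (358,570). I enlarge the fin.

```bash
python3 - <<'E'
import cv2,numpy as np
im=cv2.imread('pics/w3.png')[80:184,205:300]
im=np.clip((im/255.)**.5*1.3*255,0,255).astype('uint8')
cv2.imwrite('pics/w3c.png',cv2.resize(im,None,fx=5.5,fy=5.5,interpolation=cv2.INTER_CUBIC))
E
```

```text
(no output)
```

View pics/w3c.png

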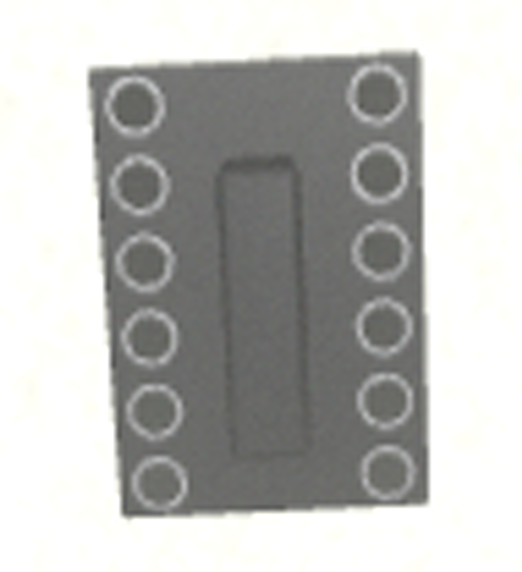

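Fin top corners in the crop: (220,172), (299,170), (232,456), (311,455). The end holes are at (135,106), (377,94), (160,484) and (388,472).

```bash
python3 - <<'E'
from h import *
import pickle
np.set_printoptions(precision=1,suppress=True)
c=pickle.load(open('w3.pkl','rb'))
P=lambda x,y:(205+(x+.5)/5.5-.5,80+(y+.5)/5.5-.5)
g=lambda x,y,z: onz(c,*P(x,y),z)[:2]
F=[g(x,y,63) for x,y in((220,172),(299,170),(232,456),(311,455))]
H=[g(x,y,32) for x,y in((135,106),(377,94),(160,484),(388,472))]
for n,Q in(('fin',F),('holes',H)):
    d=(Q[2]+Q[3]-Q[0]-Q[1])/2; print(n,sum(Q)/4,'len',np.linalg.norm(d),'wid',np.linalg.norm(Q[1]-Q[0]),np.linalg.norm(Q[3]-Q[2]),'ang',np.degrees(np.arctan2(d[1],d[0])))
S=manip.get_calibration('scene');D=manip.get_calibration('side')
m=(F[0]+F[2])/2
print('scene top corners',[onz(S,u*.64,v*.64,32)[:2] for u,v in((462,309),(493,309))])
a=P(345,455)
# near-left top block corner: triangulate wrist vs scene / side
for pts in (((91,72),None,(362,438)),((419,53),None,(324,403))):pass
print('cornersz32',[g(x,y,32) for x,y in((91,72),(417,53),(425,502),(126,515))])
for w,s in (((91,72),(462,309)),((417,53),(493,309)),((425,502),(494,277)),((126,515),(462,277))):
  print(*tri([ray(c,*P(*w)),ray(S,s[0]*.64,s[1]*.64)]),proj(D,[*g(*w,32),32])/np.array(.64))
b=onz(c,358*.64,570*.64,150);print('bottle',b, 'blue', onz(c,410*.64,385*.64,40))
E
```

```text
fin [527.9 238.6] len 48.04726730859215 wid 13.112231509684053 13.739839648605802 ang -13.590055006508749
holes [527.8 238.4] len 69.92889869987785 wid 43.85972973447715 43.982952956747205 ang -13.2723119855041
scene top corners [array([585.8, 197.3]), array([592.1, 249.3])]
cornersz32 [array([480.9, 219.2]), array([493.9, 276.5]), array([574.4, 257.2]), array([560.9, 200.8])]
[480.8 218.7 -51.2] [7.6, 7.6] [393.8 420.2]
[494.4 282.8 -48.7] [0.3, 0.3] [357.8 439.4]
[562.8 255.1  77. ] [1.1, 1.1] [321.7 406. ]
[551.6 204.4  72.7] [2.6, 2.6] [356.6 389.5]
bottle [693.7 170.5 150. ] blue [650.2 214.5  40. ]
```

Request:
drive_tool:
  motion:
    - [0.73,0.02,0,-0.25,0]
    - [0.74,0.02,0,-0.25,0]
    - [0,0,0.9,0,0]
    - [0,0,0.9,0,0]
    - [0,0,0.9,0,0]
    - [0,0,0.9,0,0]
    - [0,0,0.9,0,0]
    - [0,0,0.6,0,0]
    - [0,0,0.2,0,0]
    - [0,0,0,0,0]

```text
t: 7.33
ee_pos: [528.1, 235.0, 37.8]
tool_rot: [-3.139, -0.002, 2.904]
contact_force: [-0.2, -0.5, 0.7]
grip_width: 46.1
gripper_force: 0.0
```

Request:
drive_tool:
  motion:
    - [0,0,0,0,-1]
    - [0,0,0,0,-1]
    - [0,0,0,0,-1]
    - [0,0,0,0,-1]
    - [0,0,0,0,-1]
    - [0,0,0,0,-1]
    - [0,0,0,0,-1]
    - [0,0,0,0,-1]
  newtons: 45

```text
t: 8.0
ee_pos: [529.2, 236.7, 40.0]
tool_rot: [-3.141, 0.001, 2.906]
contact_force: [-0.5, -1.6, 6.5]
grip_width: 13.6
gripper_force: 45.0
```

Request:
drive_tool:
  motion:
    - [0,0,-0.5,0,-1]
    - [0,0,-1,0,-1]
    - [0,0,-1,0,-1]
    - [0,0,-1,0,-1]
    - [0,0,-0.5,0,-1]
    - [0,0,0,0,-1]

```text
t: 8.5
ee_pos: [530.0, 237.7, 162.4]
tool_rot: [3.139, 0.003, 2.906]
contact_force: [0.3, 0.3, -3.7]
grip_width: 13.9
gripper_force: 45.0
```

Request:
drive_tool:
  motion:
    - [-0.08,-0.58,0,1,-1]
    - [-0.13,-0.57,0,1,-1]
    - [-0.18,-0.56,0,1,-1]
    - [-0.23,-0.54,0,1,-1]
    - [-0.27,-0.52,0,1,-1]
    - [-0.32,-0.49,0,1,-1]
    - [-0.36,-0.46,0,1,-1]
    - [-0.4,-0.43,0,1,-1]
    - [-0.44,-0.39,0,1,-1]

```text
t: 9.25
ee_pos: [512.6, 78.1, 158.0]
tool_rot: [-3.14, -0.001, 2.116]
contact_force: [0.4, -0.3, -3.6]
grip_width: 13.7
gripper_force: 45.0
```

Request:
drive_tool:
  motion:
    - [-0.47,-0.36,0,1,-1]
    - [-0.5,-0.31,0,1,-1]
    - [-0.52,-0.27,0,1,-1]
    - [-0.54,-0.22,0,1,-1]
    - [-0.56,-0.17,0,1,-1]
    - [-0.57,-0.12,0,1,-1]
    - [-0.58,-0.07,0,1,-1]
    - [-0.59,-0.02,0,1,-1]
    - [-0.59,0.03,0,1,-1]
    - [0,0,0,0,-1]

```text
t: 10.08
ee_pos: [496.6, -82.2, 158.0]
tool_rot: [-3.139, 0.003, 1.326]
contact_force: [-0.3, -0.6, -3.6]
grip_width: 13.9
gripper_force: 45.0
```

Request:
drive_tool:
  motion:
    - [0,0,0,0,-1]
    - [0,0,0,0,-1]
    - [0,0,0,0,-1]

```text
t: 10.33
ee_pos: [498.1, -77.4, 159.0]
tool_rot: [-3.141, -0.0, 1.337]
contact_force: [0.3, -0.0, -3.8]
grip_width: 13.6
gripper_force: 45.0
```

Request:
drive_tool:
  motion:
    - [-0.03,0,0.6,0,-1]
    - [0,0,0.7,0,-1]
    - [0,0,0.4,0,-1]
    - [0,0,0.1,0,-1]
    - [0,0,0,0,-1]
    - [0,0,0,0,-1]

```text
t: 10.83
ee_pos: [498.3, -78.6, 105.8]
tool_rot: [-3.142, -0.0, 1.336]
contact_force: [0.5, -0.7, -3.5]
grip_width: 14.1
gripper_force: 45.0
```

Request:
drive_tool:
  motion:
    - [0,0,0.05,0,-1]
    - [0,0,0.05,0,-1]
    - [0,0,0.05,0,-1]
    - [0,0,0,0,-1]

```text
t: 11.17
ee_pos: [498.1, -79.4, 101.1]
tool_rot: [3.141, 0.0, 1.335]
contact_force: [-0.1, -0.7, -3.6]
grip_width: 13.9
gripper_force: 45.0
```

Request:
drive_tool:
  motion:
    - [0,0,0.05,0,-1]
    - [0,0,0.05,0,-1]
    - [0,0,0.05,0,-1]
    - [0,0,0,0,-1]

```text
t: 11.5
ee_pos: [498.0, -79.3, 96.2]
tool_rot: [-3.141, 0.0, 1.335]
contact_force: [-0.7, -1.0, -3.8]
grip_width: 13.6
gripper_force: 45.0
```

Request:
drive_tool:
  motion:
    - [0,0,0.05,0,-1]
    - [0,0,0.05,0,-1]
    - [0,0,0.05,0,-1]
    - [0,0,0,0,-1]
    - [0,0,0,0,-1]

```text
t: 11.92
ee_pos: [498.0, -79.3, 92.2]
tool_rot: [-3.142, 0.0, 1.335]
contact_force: [-2.7, -0.3, 3.6]
grip_width: 13.8
gripper_force: 45.0
```

Request:
drive_tool:
  motion:
    - [0,0,0.05,0,-1]
    - [0,0,0.05,0,-1]
    - [0,0,0.05,0,-1]
    - [0,0,0,0,-1]
    - [0,0,0,0,-1]

```text
t: 12.33
ee_pos: [498.0, -79.3, 87.9]
tool_rot: [3.141, 0.0, 1.335]
contact_force: [-3.1, -1.6, 9.0]
grip_width: 13.6
gripper_force: 45.0
```

Request:
drive_tool:
  motion:
    - [0,0,0.05,0,-1]
    - [0,0,0.05,0,-1]
    - [0,0,0,0,-1]
    - [0,0,0,0,-1]

```text
t: 12.67
ee_pos: [498.1, -79.4, 86.7]
tool_rot: [3.14, 0.001, 1.335]
contact_force: [-8.8, 0.3, 38.2]
grip_width: 13.8
gripper_force: 45.0
```

Request:
drive_tool:
  motion:
    - [0,0,-0.02,0,-1]
    - [0,0,0,0,-1]
    - [0,0,0,0,-1]

```text
t: 12.92
ee_pos: [498.1, -79.4, 86.8]
tool_rot: [3.14, 0.001, 1.335]
contact_force: [-7.2, 0.9, 28.5]
grip_width: 13.7
gripper_force: 45.0
```

```bash
python3 - <<'E'
from h import *
o=manip.get_obs(); print(o['t'],o['ee_pos'],o['tool_rot'],o['contact_force'])
a=shot('side','s9.png')[1][150:270,210:400];b=shot('wrist','w9.png')[1]
a=cv2.resize(a,(608,384),interpolation=cv2.INTER_CUBIC)[:, :380]
b=cv2.resize(b[:250],(420,206)); b=cv2.copyMakeBorder(b,0,178,0,0,cv2.BORDER_CONSTANT)
cv2.imwrite('pics/chk.png',np.clip(np.hstack([a,b])[:,:,::-1]*1.5,0,255))
E
```

```text
12.9167 [498.08160811 -79.38623505  86.79717549] [3.14014960e+00 1.00638557e-03 1.33503679e+00] [-7.22280192  0.86369858 28.51071122][ WARN:0@0.596] global loadsave.cpp:1063 imwrite_ Unsupported depth image for selected encoder is fallbacked to CV_8U.
```

View pics/chk.png

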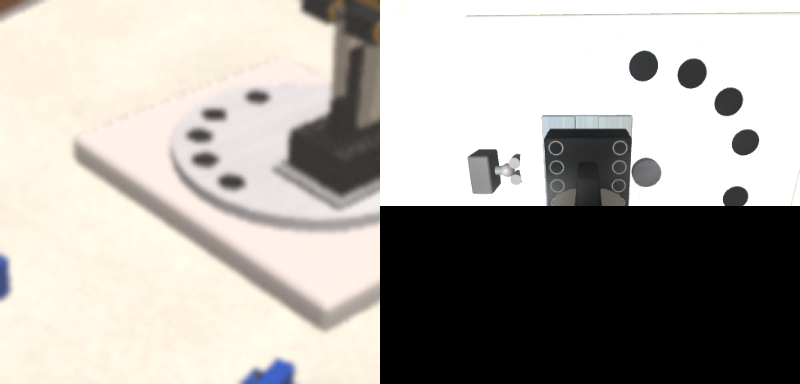

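The block sits flat and square on the nest, at (587,165) in the right-hand view, and the carousel is still in its detent. At 86.8 mm the tool is on the hard stop, about 6 mm below first contact, pressing with 28 N. I hand in the job.

```bash
python3 -c "
from station import manip
print(manip.close_job())"
```

```text
the job is handed in; nothing more can be done
None
```

I handed the job in at about 13 s with the carousel clicked into its detent and the block over the pin, held fully down on the nest stop under a 45 N grip; no verdict came back.

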